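# Open the ratchet jig

### The job

The carton in the ratchet jig is to be taken out next, so open the jig: with the fingertips press down the release lever on the sliding jaw and, keeping it pressed, push the jaw all the way back along its bar to the end stop, then let the lever spring up again so that the ratchet catches. Nothing needs gripping or lifting; leave the carton lying where it is and do not disturb the small things round the jig.

Things in the scene. Friction and masses are not known exactly. Their poses are not given: they have to be found in the camera images.
- jig: fixed dark steel base plate 302 x 100 x 16 mm with a toothed steel bar along its middle (teeth up to 31 mm). Origin 8 mm above the desk on the bar's centre line; +x runs along the bar from the fixed jaw (upright grey plate, top 67 mm above the desk, at x = -144 mm, carton side) to the end stop (top at 45 mm, at x = +129 mm), z up. Pushing the sliding jaw back means along +x of the jig.
- jaw (a joint): sliding jaw's position along the bar (m): 0 closed on the carton, 0.110 fully back at the end stop; about 3 N friction; the 8 mm ratchet blocks opening unless the lever is pressed. Grey carriage: upright jaw plate 90 mm wide, top 68 mm above the desk, then a 72 mm long pocket, open at both sides, with the lever's pad, then an upright thumb ridge 56 mm wide, its top at 70 mm.
- ridge (a point): middle of the face of the thumb ridge that looks into the pocket, 58 mm above the desk; moves with the jaw. A fingertip standing in the pocket on the pad pushes against this face to drive the jaw back. The back of the jaw plate lies 72 mm in front of it.
- release_lever (a joint): angle of the release lever in rad: 0 is up (a tooth tip may hold it as far as 0.22), 0.36 fully down. From 0.25 on the ratchet is free. Springs up when let go; pressing the middle of the pad fully down takes about 7 N.
- release_pad (a point): middle of the top of the release lever's ribbed steel pad, 38 mm along the bar by 44 mm across, in the jaw's pocket. Lever up: 51 mm above the desk, 25 mm in front of the ridge face, rising towards the ridge. Pressed to 0.28: level, 42 mm above the desk, 20 mm in front of the ridge face. Fully down: 39 mm above the desk.
- carton: white printed carton 58 x 124 x 26 mm, loose, lying flat on the plywood bed (31 mm above the desk) between the fixed jaw and the sliding jaw, long side across the bar. Origin at the centre of its underside.
- glue_stick: glue stick standing upright, 26 mm diameter, 92 mm high, loose, beside the jig on the side away from the robot. Origin at the centre of its foot.
- eraser: eraser 20 x 42 x 13 mm, loose, beside the jig on the robot's side. Origin at the centre of its underside.
- flag_box: clear box 52 x 52 x 48 mm with a yellow paper block, loose, beside the jig on the robot's side. Origin at the centre of its underside.
- mouse: dark computer mouse 104 x 56 x 36 mm, loose, to the right of the jig. Origin at the centre of its underside.
Mind the look-alikes: they are no part of the job. Of the things that look like the carton, the largest one is meant.

How it is judged:
By the outcome, as a careful person would: the job done as asked, in the order asked, and still so for the second after the job is handed in, with the robot touching nothing.
It also fails if it takes over 38 s, if anything falls off the work surface, if the arm or the gripper's body presses on something with over 40 N, if the wrist force passes 120 N, or if a joint passes its speed limit or range.

### The arm

A 6-joint arm with a two-finger parallel gripper is mounted at the origin on a cart in front of the work surface, level with it; the furniture and walls round the work are solid. World frame = base frame: x ahead of the robot, y to its left, z up, the work surface at z = 0. Lengths are in m, angles in rad, forces in N, time in s.
With the tool pointing down it reaches from about 0.25 to 0.725 m from the base axis. Payload 4 kg.
Tool frame: the origin (TCP) lies at the very end of the fingers, on their centre line; the grasp point (between the pads) lies 19 mm behind it; z points along the fingers, x is the direction in which the jaws open and shut, and the axes are right-handed (so a half turn about z gives the same grasp; the last joint's range is limited). The gripper opens to 85 mm and grips with 20 to 120 N. Pads are 22 mm wide; open, the fingers measure 114 mm over their backs; the gripper's body (76 mm by 85 mm) begins 54 mm behind the grasp point. The pads swing forward as they close: fully open they stand 13 mm farther back than shut.
Start: joints at [-1.349, 0.241, 0.005, 1.335, 0, 1.571], TCP at [0.11, -0.488, 0.231] pointing down, gripper open.
Joint ranges: [-2.72, 2.72], [-1.05, 1.87], [-1.09, 1.28], [-1.99, 2.15], [-1.42, 1.44], [-3.14, 3.14]. Speed limits (rad/s): [2.79, 2.79, 3.14, 3.14, 3.14, 3.14].

### API

Orientations are given as a unit quaternion [w, x, y, z].
In Python, from workcell import env, eyes, ticket gives the robot as it stands.
- The arm moves only by the tool carry_out, never from a script. Its argument "moves" is a list of rows, each an object of numbers: "ax", "ay", "az": the turn, a rotation vector about the tool's x, y, z in degrees; "tx", "ty", "tz": the shift along the tool's x, y, z in cm; "fingers": the opening, from -1 (shut) to 1 (fully open). A call has 1 to 10 rows; each row shifts and turns the commanded pose from where the row before left it, along the tool's axes as they then stand; what a row does not reach is not made up. A row lasts 1/10 s, in which the tool goes at most 50 mm and 8.59 degrees, less where a joint would pass 70% of its speed; a pose out of reach is approached as far as the arm can. A call is refused whole if a number of a shift passes 5 or a number of a turn 8.59, either way. A call with a gripper value outside its range is refused whole. The fingers move at their own pace and stop on an object; "grip_force" is the grip in N (left out, the last holds). Time passes only in rows, so rows that do not move let the fingers close. It gives the time, the measured TCP pose, the force and the opening at its end, in the units of the state.
- env.sense(): the state, without advancing time (a new reading comes with each control period).
- eyes.get_image(name): name is "side" or "top" or "wrist"; returns a dict with "frame" (420x560x3 uint8, red, green, blue), "fx", "fy", "cx", "cy" (pixels), "world_to_cam" (4x4, takes a point from world to camera coordinates). Camera axes: x right, y up, looking along -z (the intrinsics and any distortion apply to the point x, -y, -z); pixel columns grow to the right and rows downward; lengths in m; the calibration is good to about 2 mm. The wrist camera is an equidistant fisheye: a pixel r from the principal point sees the ray r / f radians off the axis. A picture is of the moment at which its call begins. There is no depth.
- ticket.job_done(): hands the job in, once; it reports no verdict.
The state is a dict: "clock": time; "qpos": joint angles; "qd": joint speeds; "joint_torque": joint torques, N m; "eef_pos": TCP position; "eef_rot": TCP orientation; "contact_force": force on the tool from outside, world axes, zero at the start; "torque": the same for the moment, N m; "finger_gap": finger opening in m.
Only numpy, scipy, OpenCV 4.12 (cv2) and the standard library are available. Lean on these libraries where they do the work, as an engineer would, in place of code of your own. Each camera call takes 0.05 s, during which the arm holds its last target.

## Working session

There is one attempt and no reset: what is moved stays moved. The work goes in short steps, Python scripts to look and compute and a tool call to move; the robot and the scene stay as the last step left them, time stands still between calls to the robot, and variables do not carry over. Pictures are saved under pics/ and viewed, and the job is handed in when it is done.

Besides the shell and the picture viewer there is one more tool, called after "Emit:" as a command line: name --argument value ..., lists and objects as JSON in quotes. carry_out: Moves the arm, as the interface text tells. Its arguments: {"type":"object","properties":{"moves":{"type":"array","items":{"type":"object","properties":{"ax":{"type":"number"},"ay":{"type":"number"},"az":{"type":"number"},"tx":{"type":"number"},"ty":{"type":"number"},"tz":{"type":"number"},"fingers":{"type":"number"}}}},"grip_force":{"type":"number"}},"required":["moves"]}

```bash
mkdir -p pics; ls
python3 - <<'E'
from workcell import env, eyes, ticket
import cv2
for n in ["side","top","wrist"]:
    d=eyes.get_image(n); cv2.imwrite(f"pics/{n}0.png",d["frame"][:,:,::-1]); print(n,d["fx"],d["fy"],d["cx"],d["cy"],d["world_to_cam"].round(3).tolist(),[k for k in d])
s=env.sense()
print({k:s[k] for k in ["clock","eef_pos","eef_rot","contact_force","finger_gap"]})
E
```

```text
pics
side 399.96777180150184 399.96777180150184 277.5563890965378 200.26286977020044 [[-0.903, -0.429, -0.024, 0.434], [0.243, -0.555, 0.795, -0.221], [-0.354, 0.712, 0.606, -0.679], [0.0, 0.0, 0.0, 1.0]] ['frame', 'fx', 'fy', 'cx', 'cy', 'world_to_cam']
top 411.99093591895297 411.99093591895297 282.48891484118167 204.68743499984691 [[-0.018, -0.999, 0.031, -0.092], [0.988, -0.013, 0.157, -0.536], [-0.156, 0.034, 0.987, -0.884], [0.0, 0.0, 0.0, 1.0]] ['frame', 'fx', 'fy', 'cx', 'cy', 'world_to_cam']
wrist 325.19226210127806 325.19226210127806 275.2040993964609 208.4336841439559 [[0.219, -0.976, -0.001, -0.499], [0.929, 0.209, -0.307, 0.039], [0.299, 0.066, 0.952, -0.38], [0.0, 0.0, 0.0, 1.0]] ['frame', 'fx', 'fy', 'cx', 'cy', 'world_to_cam']
{'clock': 0.15, 'eef_pos': array([ 0.10988459, -0.48728192,  0.23061897]), 'eef_rot': array([-4.97758645e-04,  7.81013713e-01, -6.24513353e-01, -6.35646501e-04]), 'contact_force': array([-0.94921061, -0.05557599,  0.14788117]), 'finger_gap': 0.0856312535832846}
```

View pics/top0.png

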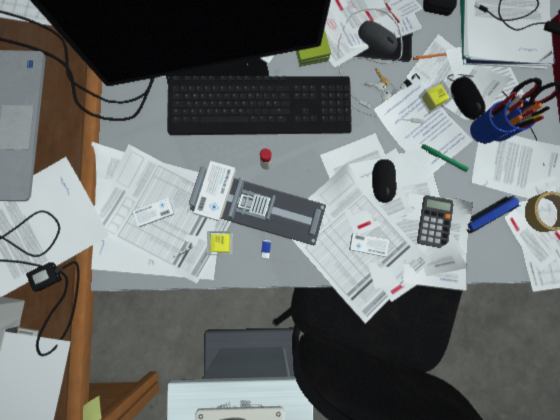

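View pics/side0.png

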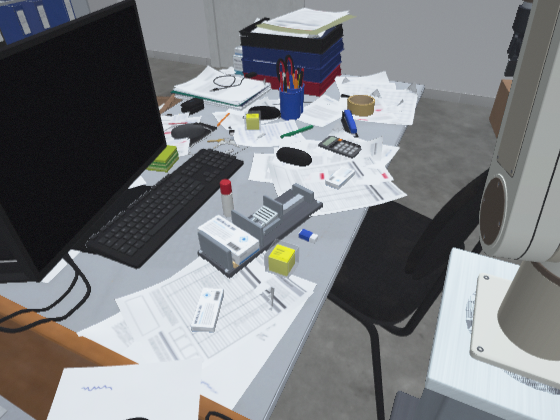

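View pics/wrist0.png

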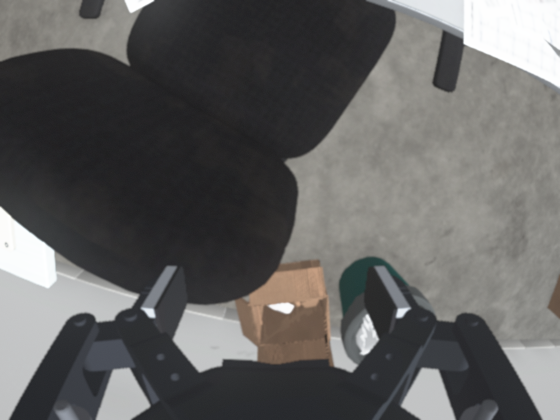

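The top view shows the jig from about (193,195) to (322,225), with the carton at its left end, the sliding jaw at about (250,203), the eraser at (266,249), the flag box at (220,242) and the glue stick at (265,156). I'll zoom in next.

Run:
```python
import cv2
a=cv2.imread("pics/top0.png")[140:265,180:340]; cv2.imwrite("pics/top0z.png",cv2.resize(a,(800,625)[:2],interpolation=cv2.INTER_CUBIC)[:600])
a=cv2.imread("pics/side0.png")[170:290,180:340]; cv2.imwrite("pics/side0z.png",cv2.resize(a,(800,600),interpolation=cv2.INTER_CUBIC))
```

```text
(no output)
```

View pics/top0z.png

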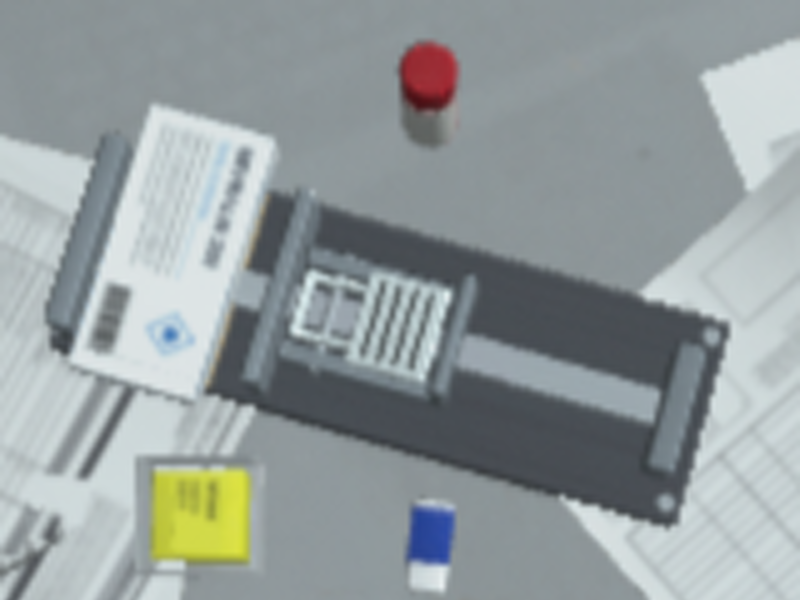

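View pics/side0z.png

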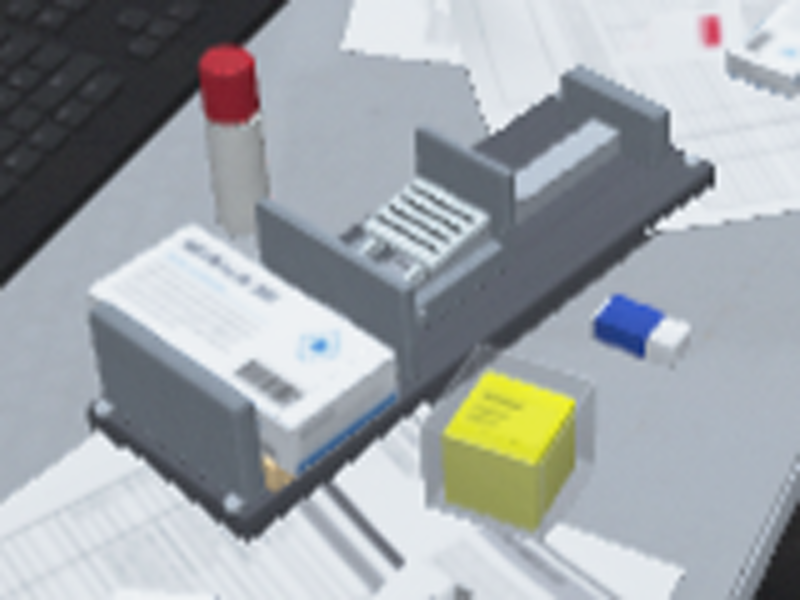

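```bash
cat > h.py <<'E'
import numpy as np
from workcell import env, eyes, ticket
def bp(d,u,v,z):
    T=d["world_to_cam"];R=T[:3,:3];o=-R.T@T[:3,3]
    r=R.T@np.array([(u-d["cx"])/d["fx"],-(v-d["cy"])/d["fy"],-1.])
    return o+r*(z-o[2])/r[2]
def pj(d,p):
    c=d["world_to_cam"]@np.r_[p,1]
    return d["cx"]+d["fx"]*c[0]/-c[2], d["cy"]-d["fy"]*c[1]/-c[2]
E
python3 - <<'E'
from h import *
d=eyes.get_image("top")
P={"cornTR":(727,322,.016),"cornBR":(675,523,.016),"rid_t":(473,280,.07),"rid_b":(438,396,.07),"jaw_t":(308,190,.068),"jaw_b":(258,385,.068),"fix_t":(115,135,.067),"fix_b":(57,322,.067),"st_t":(692,342,.045),"st_b":(660,468,.045),"glue":(429,70,.092),"pad_tr":(453,290,.054),"pad_br":(436,380,.054)}
W={k:bp(d,180+a/5-.4,140+b/5-.4,z) for k,(a,b,z) in P.items()}
for k in W: print(k,W[k].round(4))
# fit: yaw and origin
import scipy.optimize as so
loc={"cornTR":(.151,.05),"cornBR":(.151,-.05),"fix_t":(-.144,None),"fix_b":(-.144,None),"st_t":(.129,None),"st_b":(.129,None)}
M=lambda a,b:(W[a]+W[b])/2
f,s,r,j,c=M("fix_t","fix_b"),M("st_t","st_b"),M("rid_t","rid_b"),M("jaw_t","jaw_b"),M("cornTR","cornBR")
v=(s-f)[:2];print("dist f-s",np.linalg.norm(v),"yaw",np.degrees(np.arctan2(v[1],v[0])))
u=v/np.linalg.norm(v);n=np.array([-u[1],u[0]]);o=f[:2]+.144*u
for k in W: q=W[k][:2]-o; print(k,(q@u).round(4),(q@n).round(4))
print("o",o,"u",u)
E
```

```text
cornTR [ 0.5391 -0.2003  0.016 ]
cornBR [ 0.4462 -0.1732  0.016 ]
rid_t [ 0.5507 -0.0816  0.07  ]
rid_b [ 0.4997 -0.0656  0.07  ]
jaw_t [ 0.5924 -0.0094  0.068 ]
jaw_b [0.5059 0.0125 0.068 ]
fix_t [0.6185 0.0758 0.067 ]
fix_b [0.5349 0.0999 0.067 ]
st_t [ 0.5256 -0.1801  0.045 ]
st_b [ 0.469 -0.164  0.045]
glue [ 0.6397 -0.0636  0.092 ]
pad_tr [ 0.5492 -0.0729  0.054 ]
pad_br [ 0.5088 -0.0648  0.054 ]
dist f-s 0.27179460145998535 yaw -106.98561802579718
cornTR 0.1426 0.0482
cornBR 0.1438 -0.0485
rid_t 0.0257 0.0246
rid_b 0.0253 -0.0288
jaw_t -0.0555 0.0434
jaw_b -0.0512 -0.0457
fix_t -0.1447 0.0435
fix_b -0.1433 -0.0435
st_t 0.1272 0.0294
st_b 0.1283 -0.0294
glue -0.0175 0.1045
pad_tr 0.0177 0.0206
pad_br 0.0218 -0.0203
o [ 0.53463544 -0.04985948] u [-0.29213165 -0.95637811]
```

Emit:
carry_out --moves '[{"tx": -2.5,"ty": -3.9,"fingers": -1},{"tx": -2.5,"ty": -3.9,"fingers": -1},{"tx": -2.5,"ty": -3.9,"fingers": -1},{"tx": -2.5,"ty": -3.9,"fingers": -1},{"tx": -2.5,"ty": -3.9,"fingers": -1},{"tx": -2.5,"ty": -3.9,"fingers": -1},{"tx": -2.5,"ty": -3.9,"fingers": -1},{"tx": -2.5,"ty": -3.9,"fingers": -1},{"tx": -2.5,"ty": -3.9,"fingers": -1},{"tx": -2.5,"ty": -3.9,"fingers": -1}]'

```text
validation failed for argument at $.mo...
```

Emit:
carry_out --moves '[{"az": -8.5,"fingers": -1},{"az": -8.5,"fingers": -1},{"az": -8.5,"fingers": -1},{"az": -8.5,"fingers": -1},{"az": -8.5,"fingers": -1},{"az": -8.5,"fingers": -1},{"az": -8.5,"fingers": -1},{"az": -1.3,"fingers": -1},{"fingers": -1}]'

```text
validation failed for argument at $.mo...
```

Emit:
carry_out --moves '[{"ax": 0,"ay": 0,"az": 0,"tx": -2.5,"ty": -3.9,"tz": 0,"fingers": -1}]'

```text
clock: 0.3
eef_pos: [0.1408, -0.4572, 0.2306]
eef_rot: [0.001, 0.779, -0.627, 0.0]
contact_force: [1.7, 0.7, -0.3]
finger_gap: 0.0733
```

Emit:
carry_out --moves '[{"ax": 0,"ay": 0,"az": 0,"tx": -2.5,"ty": -3.9,"tz": 0,"fingers": -1},{"ax": 0,"ay": 0,"az": 0,"tx": -2.5,"ty": -3.9,"tz": 0,"fingers": -1},{"ax": 0,"ay": 0,"az": 0,"tx": -2.5,"ty": -3.9,"tz": 0,"fingers": -1},{"ax": 0,"ay": 0,"az": 0,"tx": -2.5,"ty": -3.9,"tz": 0,"fingers": -1},{"ax": 0,"ay": 0,"az": 0,"tx": -2.5,"ty": -3.9,"tz": 0,"fingers": -1},{"ax": 0,"ay": 0,"az": 0,"tx": -2.5,"ty": -3.9,"tz": 0,"fingers": -1},{"ax": 0,"ay": 0,"az": 0,"tx": -2.5,"ty": -3.9,"tz": 0,"fingers": -1},{"ax": 0,"ay": 0,"az": 0,"tx": -2.5,"ty": -3.9,"tz": 0,"fingers": -1},{"ax": 0,"ay": 0,"az": 0,"tx": -2.5,"ty": -3.9,"tz": 0,"fingers": -1},{"ax": 0,"ay": 0,"az": 0,"tx": -2.5,"ty": -3.9,"tz": 0,"fingers": -1}]'

```text
clock: 1.3
eef_pos: [0.469, -0.1234, 0.2313]
eef_rot: [0.0, 0.781, -0.624, 0.0]
contact_force: [1.1, -1.5, 0.8]
finger_gap: 0.0003
```

Emit:
carry_out --moves '[{"ax": 0,"ay": 0,"az": -8.5,"tx": 0,"ty": 0,"tz": 0,"fingers": -1},{"ax": 0,"ay": 0,"az": -8.5,"tx": 0,"ty": 0,"tz": 0,"fingers": -1},{"ax": 0,"ay": 0,"az": -8.5,"tx": 0,"ty": 0,"tz": 0,"fingers": -1},{"ax": 0,"ay": 0,"az": -8.5,"tx": 0,"ty": 0,"tz": 0,"fingers": -1},{"ax": 0,"ay": 0,"az": -8.5,"tx": 0,"ty": 0,"tz": 0,"fingers": -1},{"ax": 0,"ay": 0,"az": -8.5,"tx": 0,"ty": 0,"tz": 0,"fingers": -1},{"ax": 0,"ay": 0,"az": -8.5,"tx": 0,"ty": 0,"tz": 0,"fingers": -1},{"ax": 0,"ay": 0,"az": -1.3,"tx": 0,"ty": 0,"tz": 0,"fingers": -1},{"ax": 0,"ay": 0,"az": 0,"tx": 0,"ty": 0,"tz": 0,"fingers": -1}]'

```text
clock: 2.2
eef_pos: [0.4679, -0.1251, 0.2311]
eef_rot: [-0.0, 0.989, -0.145, -0.0]
contact_force: [0.2, 0.3, -0.0]
finger_gap: 0.0003
```

```bash
cat > st.py <<'E'
from h import *
s=env.sense();w,x,y,z=s["eef_rot"]
from scipy.spatial.transform import Rotation as R
M=R.from_quat([x,y,z,w]).as_matrix()
print(s["clock"],s["eef_pos"].round(4),"yaw x",np.degrees(np.arctan2(M[1,0],M[0,0])).round(2),M.round(3).tolist(),s["contact_force"].round(1),s["qpos"].round(2),s["finger_gap"])
E
python3 st.py
python3 - <<'E'
from h import *
import cv2
d=eyes.get_image("wrist"); cv2.imwrite("pics/w1.png",d["frame"][:,:,::-1])
d=eyes.get_image("top"); cv2.imwrite("pics/t1.png",d["frame"][:,:,::-1])
E
```

```text
2.2 [ 0.4679 -0.1251  0.2311] yaw x -16.63 [[0.958, -0.286, -0.0], [-0.286, -0.958, 0.0], [-0.0, -0.0, -1.0]] [ 0.2  0.3 -0. ] [-0.26  0.21 -0.03  1.33  0.    1.6 ] 0.0003103599992058644
```

View pics/w1.png

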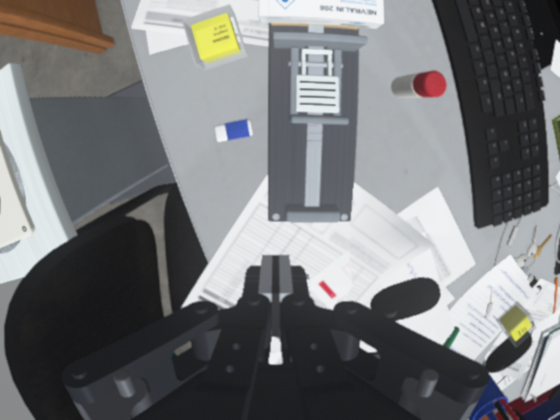

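The wrist view shows the shut fingers at about (275,265). The bar runs straight up the image, with the ridge at about (318,120), the jaw plate at (320,42) and the pad at (318,95). I'll measure from this view.

Run:
```python
import cv2
a=cv2.imread("pics/w1.png")[15:235,240:400]; cv2.imwrite("pics/w1z.png",cv2.resize(a[:120],(800,600),interpolation=cv2.INTER_CUBIC))
```

```text
(no output)
```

View pics/w1z.png

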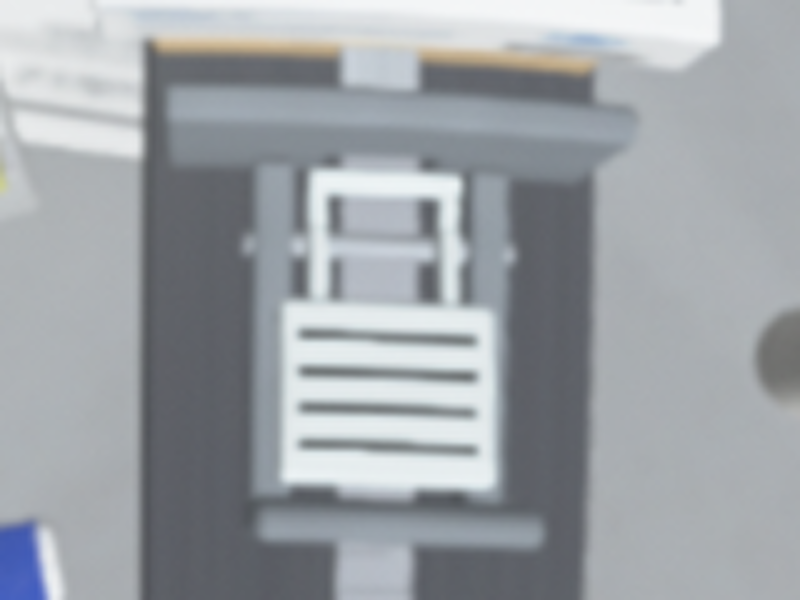

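Run:
```python
from h import *
d=eyes.get_image("wrist")
T=d["world_to_cam"];R=T[:3,:3];o=-R.T@T[:3,3]
print("cam",o)
def bw(u,v,z):
    a,b=u-d["cx"],v-d["cy"];r=np.hypot(a,b);t=r/d["fx"]
    c=np.array([np.sin(t)*a/r,-np.sin(t)*b/r,-np.cos(t)]);c=R.T@c
    return o+c*(z-o[2])/c[2]
s=env.sense();p0=s["eef_pos"]
yw=np.radians(-16.6);n=np.array([np.cos(yw),np.sin(yw)]);u=np.array([np.sin(yw),-np.cos(yw)])
for k,(a,b,z) in {"ridF_l":(258,511,.07),"ridF_r":(545,517,.07),"ridB":(400,535,.07),"jawB_l":(168,125,.068),"jawB_r":(630,140,.068),"jawF_l":(168,87,.068),"jawF_r":(638,110,.068),"padn_l":(280,487,.056),"padn_r":(497,487,.056),"padf_l":(283,300,.045),"padf_r":(495,308,.045)}.items():
    w=bw(240+a/5-.4,15+b/5-.4,z); q=(w-p0)[:2]; print(k,w.round(4),"tool x %.4f y %.4f"%(q@n,q@u))
for (a,b) in [(270,219),(353,220)]:
    w=bw(a,b,.016);q=(w-p0)[:2]; print("corner",w.round(4),"tool x %.4f y %.4f"%(q@n,q@u))
```

```text
cam [ 0.49105196 -0.04944595  0.37334716]
ridF_l [ 0.5026 -0.0625  0.07  ] tool x 0.0153 y -0.0700
ridF_r [ 0.5544 -0.0777  0.07  ] tool x 0.0693 y -0.0702
ridB [ 0.5268 -0.0739  0.07  ] tool x 0.0418 y -0.0659
jawB_l [0.5077 0.0125 0.068 ] tool x -0.0012 y -0.1433
jawB_r [ 0.5912 -0.0113  0.068 ] tool x 0.0856 y -0.1443
jawF_l [0.5099 0.0197 0.068 ] tool x -0.0012 y -0.1507
jawF_r [ 0.5946 -0.0058  0.068 ] tool x 0.0873 y -0.1505
padn_l [ 0.5085 -0.0597  0.056 ] tool x 0.0202 y -0.0743
padn_r [ 0.5495 -0.0709  0.056 ] tool x 0.0627 y -0.0753
padf_l [ 0.5204 -0.0239  0.045 ] tool x 0.0214 y -0.1120
padf_r [ 0.5612 -0.0362  0.045 ] tool x 0.0639 y -0.1119
corner [ 0.4485 -0.1706  0.016 ] tool x -0.0056 y 0.0492
corner [ 0.5427 -0.2004  0.016 ] tool x 0.0932 y 0.0508
```

Emit:
carry_out --moves '[{"ax": 0,"ay": 0,"az": 0,"tx": 2.1,"ty": -4.2,"tz": 0,"fingers": -1},{"ax": 0,"ay": 0,"az": 0,"tx": 2.1,"ty": -4.2,"tz": 0,"fingers": -1},{"ax": 0,"ay": 0,"az": 0,"tx": 0,"ty": 0,"tz": 4,"fingers": -1},{"ax": 0,"ay": 0,"az": 0,"tx": 0,"ty": 0,"tz": 4,"fingers": -1},{"ax": 0,"ay": 0,"az": 0,"tx": 0,"ty": 0,"tz": 4,"fingers": -1},{"ax": 0,"ay": 0,"az": 0,"tx": 0,"ty": 0,"tz": 3,"fingers": -1},{"ax": 0,"ay": 0,"az": 0,"tx": 0,"ty": 0,"tz": 0,"fingers": -1},{"ax": 0,"ay": 0,"az": 0,"tx": 0,"ty": 0,"tz": 0,"fingers": -1}]'

```text
clock: 3.15
eef_pos: [0.5321, -0.0565, 0.0815]
eef_rot: [0.0, 0.99, -0.144, -0.0]
contact_force: [-0.0, 0.2, -0.1]
finger_gap: 0.0003
```

```bash
python3 st.py
python3 - <<'E'
from h import *
import cv2
d=eyes.get_image("wrist"); cv2.imwrite("pics/w2.png",d["frame"][:,:,::-1])
d=eyes.get_image("side"); cv2.imwrite("pics/s2.png",cv2.resize(d["frame"][150:300,160:360,::-1],(800,600),interpolation=cv2.INTER_CUBIC))
E
```

```text
3.15 [ 0.5321 -0.0565  0.0815] yaw x -16.53 [[0.959, -0.284, -0.001], [-0.284, -0.959, 0.0], [-0.001, 0.0, -1.0]] [-0.   0.2 -0.1] [-0.11  0.42 -0.15  1.   -0.    1.75] 0.0002534075118708132
```

View pics/w2.png

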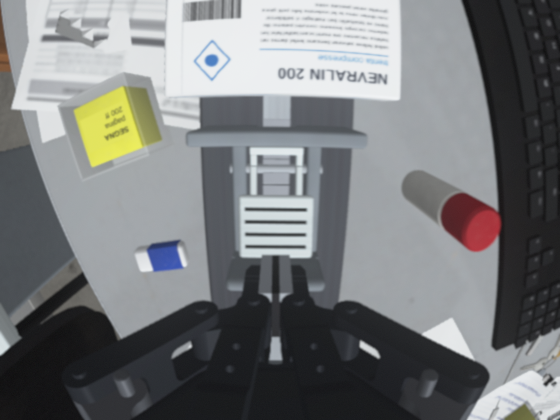

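View pics/s2.png

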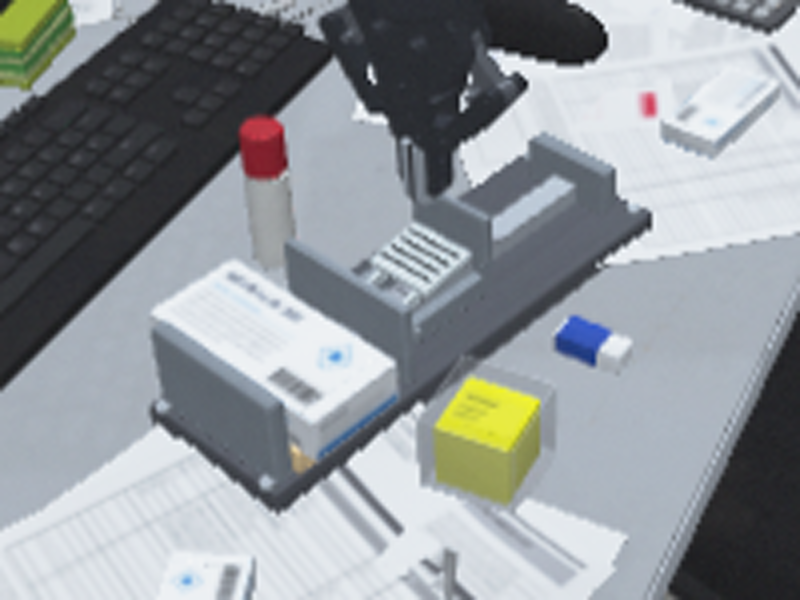

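Run:
```python
from h import *
import cv2
d=eyes.get_image("wrist")
cv2.imwrite("pics/w2z.png",cv2.resize(d["frame"][110:310,180:380,::-1],(600,600),interpolation=cv2.INTER_CUBIC))
T=d["world_to_cam"];R=T[:3,:3];o=-R.T@T[:3,3]
s=env.sense();p0=s["eef_pos"]
yw=np.radians(-16.5);n=np.array([np.cos(yw),np.sin(yw)]);u=np.array([np.sin(yw),-np.cos(yw)])
def pw(p):
    c=R@p+T[:3,3];t=np.arctan2(np.hypot(c[0],c[1]),-c[2]);h=np.hypot(c[0],c[1])
    return d["cx"]+d["fx"]*t*c[0]/h, d["cy"]-d["fx"]*t*c[1]/h
for dy in (.008,.011,.014,.017,.020):
  for xx in (-.028,.028):
    p=np.r_[p0[:2]+u*dy+n*xx,.07]; print(dy,xx,np.round(pw(p),1))
print("jawback",[np.round(pw(np.r_[p0[:2]+u*(.014-.072)+n*xx,.068]),1) for xx in(-.045,.045)])
print("tip",[np.round(pw(np.r_[p0[:2]+u*y,p0[2]]),1) for y in (-.011,.011)])
```

```text
0.008 -0.028 [223.4 272.5]
0.008 0.028 [325.4 272.2]
0.011 -0.028 [223.8 277.2]
0.011 0.028 [325.  276.9]
0.014 -0.028 [224.2 281.8]
0.014 0.028 [324.7 281.6]
0.017 -0.028 [224.6 286.4]
0.017 0.028 [324.3 286.1]
0.02 -0.028 [224.9 290.9]
0.02 0.028 [324.  290.6]
jawback [array([184. , 151.9]), array([364.3, 151.5])]
tip [array([274.4, 252.4]), array([274.5, 290.9])]
```

View pics/w2z.png

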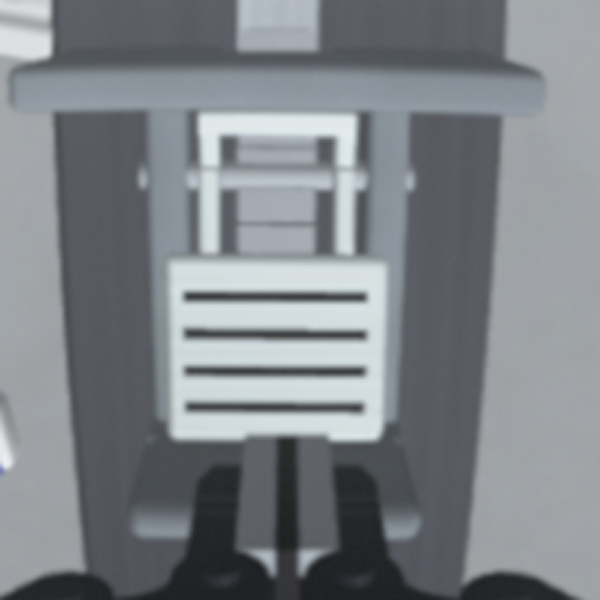

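Emit:
carry_out --moves '[{"ax": 0,"ay": 0,"az": 0,"tx": 0,"ty": -0.5,"tz": 0,"fingers": -1},{"ax": 0,"ay": 0,"az": 0,"tx": 0,"ty": 0,"tz": 1.5,"fingers": -1},{"ax": 0,"ay": 0,"az": 0,"tx": 0,"ty": 0,"tz": 1.2,"fingers": -1},{"ax": 0,"ay": 0,"az": 0,"tx": 0,"ty": 0,"tz": 0,"fingers": -1},{"ax": 0,"ay": 0,"az": 0,"tx": 0,"ty": 0,"tz": 0,"fingers": -1}]'

```text
clock: 3.8
eef_pos: [0.5334, -0.0516, 0.0543]
eef_rot: [0.0, 0.99, -0.143, -0.0]
contact_force: [0.1, -0.4, -0.3]
finger_gap: 0.0
```

Emit:
carry_out --moves '[{"ax": 0,"ay": 0,"az": 0,"tx": 0,"ty": 0,"tz": 0.4,"fingers": -1},{"ax": 0,"ay": 0,"az": 0,"tx": 0,"ty": 0,"tz": 0.4,"fingers": -1},{"ax": 0,"ay": 0,"az": 0,"tx": 0,"ty": 0,"tz": 0,"fingers": -1},{"ax": 0,"ay": 0,"az": 0,"tx": 0,"ty": 0,"tz": 0,"fingers": -1}]'

```text
clock: 4.2
eef_pos: [0.5342, -0.052, 0.0468]
eef_rot: [0.0, 0.99, -0.144, 0.001]
contact_force: [0.5, -1.0, 2.3]
finger_gap: 0.0002
```

Contact: 2.3 N up at z = 0.047. I'll press further.

Emit:
carry_out --moves '[{"ax": 0,"ay": 0,"az": 0,"tx": 0,"ty": 0,"tz": 0.3,"fingers": -1},{"ax": 0,"ay": 0,"az": 0,"tx": 0,"ty": 0,"tz": 0.3,"fingers": -1},{"ax": 0,"ay": 0,"az": 0,"tx": 0,"ty": 0,"tz": 0,"fingers": -1},{"ax": 0,"ay": 0,"az": 0,"tx": 0,"ty": 0,"tz": 0,"fingers": -1}]'

```text
clock: 4.6
eef_pos: [0.5342, -0.0521, 0.0409]
eef_rot: [0.0, 0.99, -0.144, 0.001]
contact_force: [0.4, -1.9, 6.7]
finger_gap: 0.0001
```

```bash
python3 st.py
python3 - <<'E'
from h import *
import cv2
d=eyes.get_image("wrist")
cv2.imwrite("pics/w3z.png",cv2.resize(d["frame"][110:310,180:380,::-1],(600,600),interpolation=cv2.INTER_CUBIC))
d=eyes.get_image("side"); cv2.imwrite("pics/s3.png",cv2.resize(d["frame"][165:285,180:340,::-1],(800,600),interpolation=cv2.INTER_CUBIC))
E
```

```text
4.6 [ 0.5342 -0.0521  0.0409] yaw x -16.51 [[0.959, -0.284, 0.001], [-0.284, -0.959, -0.001], [0.002, 0.0, -1.0]] [ 0.4 -1.9  6.7] [-0.1   0.47 -0.2   0.91 -0.    1.76] 0.00014989876139272755
```

View pics/w3z.png

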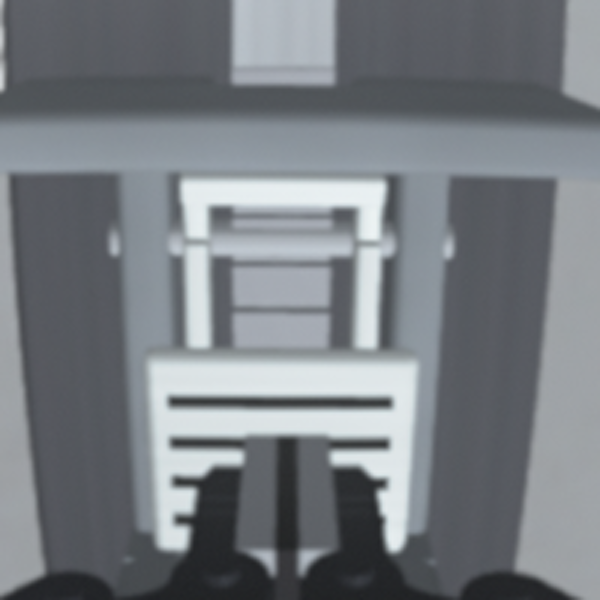

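View pics/s3.png

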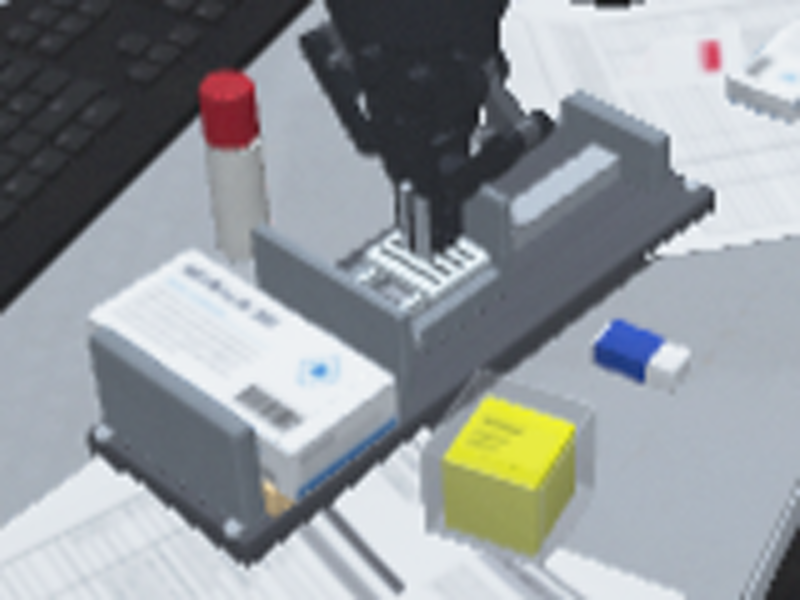

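Emit:
carry_out --moves '[{"ax": 0,"ay": 0,"az": 0,"tx": 0,"ty": 0,"tz": 0.3,"fingers": -1},{"ax": 0,"ay": 0,"az": 0,"tx": 0,"ty": 0,"tz": 0.1,"fingers": -1},{"ax": 0,"ay": 0,"az": 0,"tx": 0,"ty": 0,"tz": 0,"fingers": -1}]'

```text
clock: 5.0
eef_pos: [0.5345, -0.0517, 0.0389]
eef_rot: [-0.0, 0.99, -0.143, 0.001]
contact_force: [-4.6, -1.1, 18.5]
finger_gap: 0.0
```

Emit:
carry_out --moves '[{"ax": 0,"ay": 0,"az": 0,"tx": 0,"ty": 0.5,"tz": 0,"fingers": -1},{"ax": 0,"ay": 0,"az": 0,"tx": 0,"ty": 0.5,"tz": 0,"fingers": -1},{"ax": 0,"ay": 0,"az": 0,"tx": 0,"ty": 0.5,"tz": 0,"fingers": -1},{"ax": 0,"ay": 0,"az": 0,"tx": 0,"ty": 0.5,"tz": 0,"fingers": -1},{"ax": 0,"ay": 0,"az": 0,"tx": 0,"ty": 0,"tz": 0,"fingers": -1},{"ax": 0,"ay": 0,"az": 0,"tx": 0,"ty": 0,"tz": 0,"fingers": -1}]'

```text
clock: 5.6
eef_pos: [0.529, -0.0699, 0.0389]
eef_rot: [-0.001, 0.99, -0.143, 0.002]
contact_force: [-4.2, 1.3, 18.8]
finger_gap: 0.0004
```

```bash
python3 st.py
python3 - <<'E'
from h import *
import cv2
d=eyes.get_image("wrist")
cv2.imwrite("pics/w4z.png",cv2.resize(d["frame"][110:310,180:380,::-1],(600,600),interpolation=cv2.INTER_CUBIC))
d=eyes.get_image("side"); cv2.imwrite("pics/s4.png",cv2.resize(d["frame"][165:285,180:340,::-1],(800,600),interpolation=cv2.INTER_CUBIC))
E
```

```text
5.6 [ 0.529  -0.0699  0.0389] yaw x -16.46 [[0.959, -0.283, 0.003], [-0.283, -0.959, 0.002], [0.003, -0.003, -1.0]] [-4.2  1.3 18.8] [-0.13  0.47 -0.21  0.89  0.    1.73] 0.0004444099834501688
```

View pics/w4z.png

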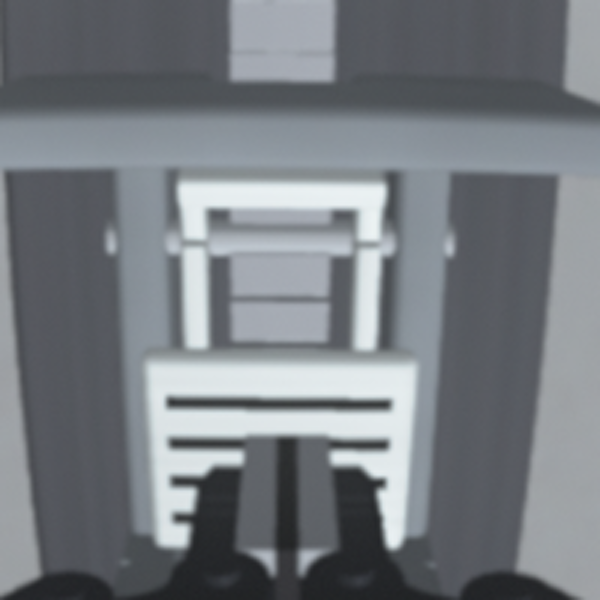

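View pics/s4.png

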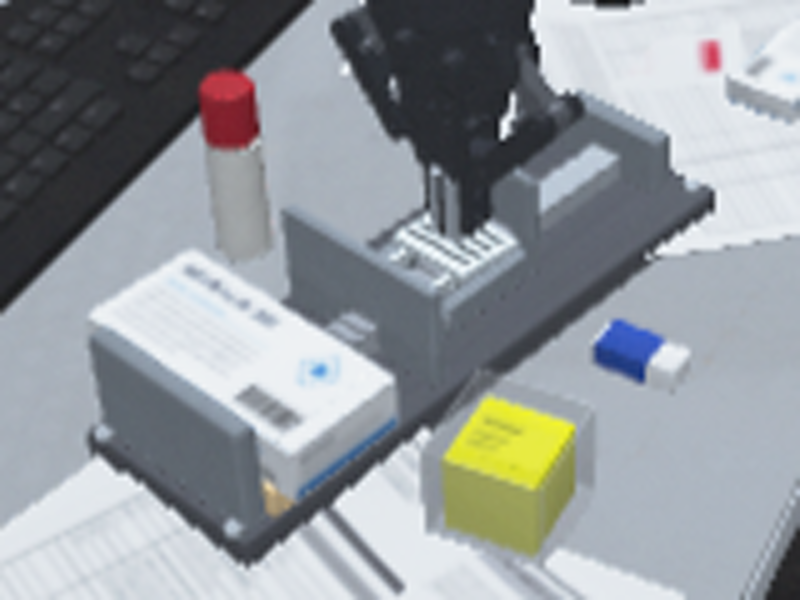

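The jaw has moved about 20 mm with the lever down and 19 N on the pad. I'll keep pushing.

Emit:
carry_out --moves '[{"ax": 0,"ay": 0,"az": 0,"tx": 0,"ty": 0.8,"tz": 0,"fingers": -1},{"ax": 0,"ay": 0,"az": 0,"tx": 0,"ty": 0.8,"tz": 0,"fingers": -1},{"ax": 0,"ay": 0,"az": 0,"tx": 0,"ty": 0.8,"tz": 0,"fingers": -1},{"ax": 0,"ay": 0,"az": 0,"tx": 0,"ty": 0.8,"tz": 0,"fingers": -1},{"ax": 0,"ay": 0,"az": 0,"tx": 0,"ty": 0.8,"tz": 0,"fingers": -1},{"ax": 0,"ay": 0,"az": 0,"tx": 0,"ty": 0.8,"tz": 0,"fingers": -1},{"ax": 0,"ay": 0,"az": 0,"tx": 0,"ty": 0,"tz": 0,"fingers": -1}]'

```text
clock: 6.4
eef_pos: [0.5147, -0.1166, 0.0388]
eef_rot: [-0.001, 0.99, -0.144, 0.001]
contact_force: [-4.9, 1.6, 19.8]
finger_gap: -0.0002
```

Emit:
carry_out --moves '[{"ax": 0,"ay": 0,"az": 0,"tx": 0,"ty": 0.8,"tz": 0,"fingers": -1},{"ax": 0,"ay": 0,"az": 0,"tx": 0,"ty": 0.8,"tz": 0,"fingers": -1},{"ax": 0,"ay": 0,"az": 0,"tx": 0,"ty": 0,"tz": 0,"fingers": -1}]'

```text
clock: 6.7
eef_pos: [0.51, -0.1318, 0.0388]
eef_rot: [-0.001, 0.99, -0.143, 0.001]
contact_force: [-5.1, 0.8, 19.8]
finger_gap: -0.0002
```

```bash
python3 st.py
python3 - <<'E'
from h import *
import cv2
d=eyes.get_image("wrist")
cv2.imwrite("pics/w5z.png",cv2.resize(d["frame"][110:310,180:380,::-1],(600,600),interpolation=cv2.INTER_CUBIC))
d=eyes.get_image("side"); cv2.imwrite("pics/s5.png",cv2.resize(d["frame"][165:285,180:340,::-1],(800,600),interpolation=cv2.INTER_CUBIC))
E
```

```text
6.7 [ 0.51   -0.1318  0.0388] yaw x -16.5 [[0.959, -0.284, 0.002], [-0.284, -0.959, 0.002], [0.002, -0.002, -1.0]] [-5.1  0.8 19.8] [-0.25  0.46 -0.23  0.89  0.    1.6 ] -0.00022286518279343085
```

View pics/w5z.png

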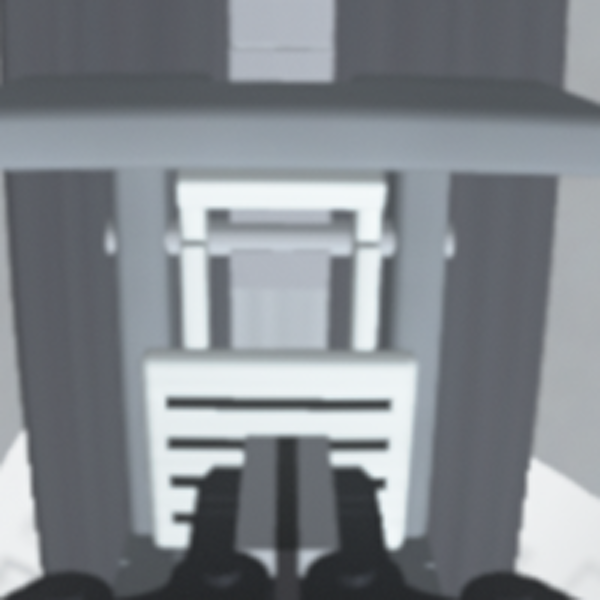

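View pics/s5.png

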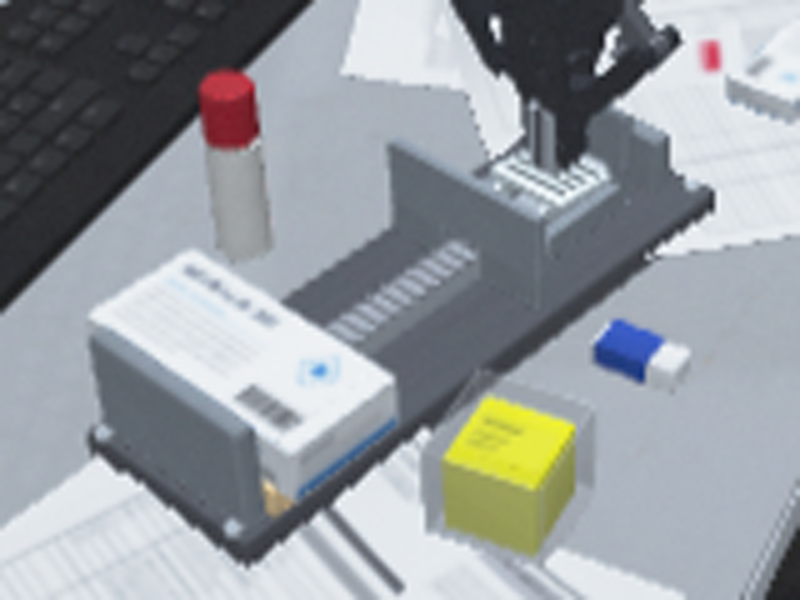

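Emit:
carry_out --moves '[{"ax": 0,"ay": 0,"az": 0,"tx": 0,"ty": 0.4,"tz": 0,"fingers": -1},{"ax": 0,"ay": 0,"az": 0,"tx": 0,"ty": 0.4,"tz": 0,"fingers": -1},{"ax": 0,"ay": 0,"az": 0,"tx": 0,"ty": 0,"tz": 0,"fingers": -1}]'

```text
clock: 7.1
eef_pos: [0.5079, -0.1389, 0.0388]
eef_rot: [-0.001, 0.99, -0.143, 0.001]
contact_force: [-5.9, 2.6, 20.3]
finger_gap: -0.0001
```

Emit:
carry_out --moves '[{"ax": 0,"ay": 0,"az": 0,"tx": 0,"ty": 0.4,"tz": 0,"fingers": -1},{"ax": 0,"ay": 0,"az": 0,"tx": 0,"ty": 0,"tz": 0,"fingers": -1},{"ax": 0,"ay": 0,"az": 0,"tx": 0,"ty": 0,"tz": 0,"fingers": -1}]'

```text
clock: 7.4
eef_pos: [0.5068, -0.1427, 0.0388]
eef_rot: [-0.001, 0.99, -0.143, 0.001]
contact_force: [-5.2, 3.7, 20.7]
finger_gap: -0.0001
```

Emit:
carry_out --moves '[{"ax": 0,"ay": 0,"az": 0,"tx": 0,"ty": 0.4,"tz": 0,"fingers": -1},{"ax": 0,"ay": 0,"az": 0,"tx": 0,"ty": 0,"tz": 0,"fingers": -1},{"ax": 0,"ay": 0,"az": 0,"tx": 0,"ty": 0,"tz": 0,"fingers": -1}]'

```text
clock: 7.7
eef_pos: [0.5062, -0.1452, 0.0387]
eef_rot: [-0.003, 0.99, -0.143, 0.001]
contact_force: [-3.9, 6.2, 19.6]
finger_gap: -0.0003
```

Emit:
carry_out --moves '[{"ax": 0,"ay": 0,"az": 0,"tx": 0,"ty": 0.4,"tz": 0,"fingers": -1},{"ax": 0,"ay": 0,"az": 0,"tx": 0,"ty": 0,"tz": 0,"fingers": -1},{"ax": 0,"ay": 0,"az": 0,"tx": 0,"ty": 0,"tz": 0,"fingers": -1}]'

```text
clock: 8.0
eef_pos: [0.506, -0.1478, 0.0386]
eef_rot: [-0.004, 0.99, -0.142, 0.002]
contact_force: [-0.2, 10.3, 16.7]
finger_gap: 0.0003
```

```bash
python3 st.py
python3 - <<'E'
from h import *
import cv2
d=eyes.get_image("wrist")
cv2.imwrite("pics/w6z.png",cv2.resize(d["frame"][110:310,180:380,::-1],(600,600),interpolation=cv2.INTER_CUBIC))
d=eyes.get_image("side"); cv2.imwrite("pics/s6.png",cv2.resize(d["frame"][165:285,180:340,::-1],(800,600),interpolation=cv2.INTER_CUBIC))
E
```

```text
8.0 [ 0.506  -0.1478  0.0386] yaw x -16.34 [[0.96, -0.281, 0.005], [-0.281, -0.96, 0.008], [0.003, -0.009, -1.0]] [-0.2 10.3 16.7] [-0.29  0.46 -0.23  0.89  0.01  1.57] 0.00029479249217817234
```

View pics/w6z.png

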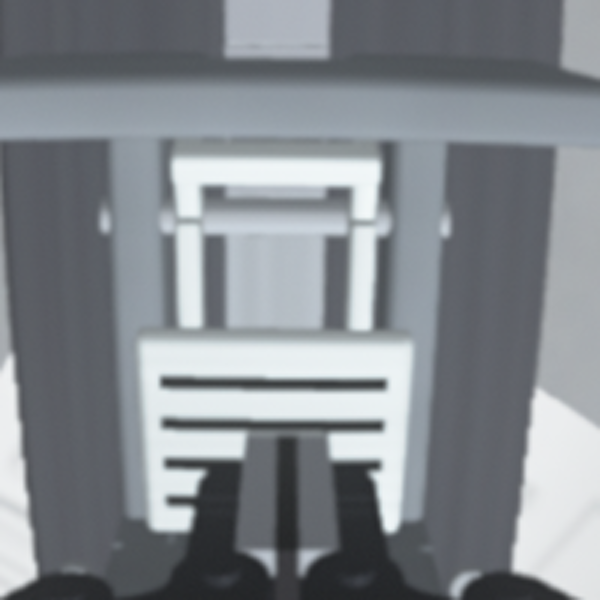

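View pics/s6.png

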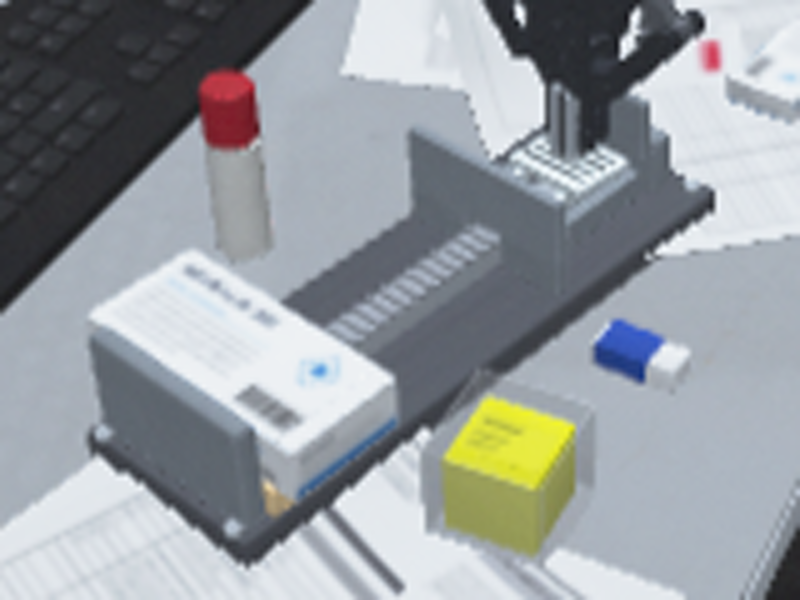

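Emit:
carry_out --moves '[{"ax": 0,"ay": 0,"az": 0,"tx": 0,"ty": 0.4,"tz": 0,"fingers": -1},{"ax": 0,"ay": 0,"az": 0,"tx": 0,"ty": 0,"tz": 0,"fingers": -1},{"ax": 0,"ay": 0,"az": 0,"tx": 0,"ty": 0,"tz": 0,"fingers": -1}]'

```text
clock: 8.4
eef_pos: [0.506, -0.1478, 0.0387]
eef_rot: [-0.008, 0.99, -0.141, 0.003]
contact_force: [2.5, 20.3, 17.8]
finger_gap: -0.0
```

Emit:
carry_out --moves '[{"ax": 0,"ay": 0,"az": 0,"tx": 0,"ty": 0.4,"tz": 0,"fingers": -1},{"ax": 0,"ay": 0,"az": 0,"tx": 0,"ty": 0,"tz": 0,"fingers": -1},{"ax": 0,"ay": 0,"az": 0,"tx": 0,"ty": 0,"tz": 0,"fingers": -1}]'

```text
clock: 8.7
eef_pos: [0.506, -0.1477, 0.0387]
eef_rot: [-0.012, 0.99, -0.139, 0.003]
contact_force: [4.9, 30.5, 17.5]
finger_gap: 0.0001
```

The tip now stays at the same y while the push force climbs to 30 N, so the jaw is against the end stop and the finger against the ridge. I'll ease the push and lift while still pushing lightly, so the pad isn't dragged back.

Emit:
carry_out --moves '[{"ax": 0,"ay": 0,"az": 0,"tx": 0,"ty": -0.4,"tz": 0,"fingers": -1},{"ax": 0,"ay": 0,"az": 0,"tx": 0,"ty": -0.2,"tz": 0,"fingers": -1},{"ax": 0,"ay": 0,"az": 0,"tx": 0,"ty": 0,"tz": -0.5,"fingers": -1},{"ax": 0,"ay": 0,"az": 0,"tx": 0,"ty": 0,"tz": -0.5,"fingers": -1},{"ax": 0,"ay": 0,"az": 0,"tx": 0,"ty": 0,"tz": -0.5,"fingers": -1},{"ax": 0,"ay": 0,"az": 0,"tx": 0,"ty": 0,"tz": -0.5,"fingers": -1},{"ax": 0,"ay": 0,"az": 0,"tx": 0,"ty": 0,"tz": 0,"fingers": -1},{"ax": 0,"ay": 0,"az": 0,"tx": 0,"ty": 0,"tz": 0,"fingers": -1}]'

```text
clock: 9.5
eef_pos: [0.504, -0.1474, 0.055]
eef_rot: [-0.006, 0.99, -0.141, -0.0]
contact_force: [3.4, 13.4, -1.3]
finger_gap: 0.0
```

Emit:
carry_out --moves '[{"ax": 0,"ay": 0,"az": 0,"tx": 0,"ty": 0,"tz": -0.4,"fingers": -1},{"ax": 0,"ay": 0,"az": 0,"tx": 0,"ty": 0,"tz": -0.3,"fingers": -1},{"ax": 0,"ay": 0,"az": 0,"tx": 0,"ty": -0.6,"tz": 0,"fingers": -1},{"ax": 0,"ay": 0,"az": 0,"tx": 0,"ty": -0.6,"tz": 0,"fingers": -1},{"ax": 0,"ay": 0,"az": 0,"tx": 0,"ty": 0,"tz": -1,"fingers": -1},{"ax": 0,"ay": 0,"az": 0,"tx": 0,"ty": 0,"tz": -3,"fingers": -1},{"ax": 0,"ay": 0,"az": 0,"tx": 0,"ty": 0,"tz": -4,"fingers": -1},{"ax": 0,"ay": 0,"az": 0,"tx": 0,"ty": 0,"tz": -4,"fingers": -1},{"ax": 0,"ay": 0,"az": 0,"tx": 0,"ty": 0,"tz": 0,"fingers": -1},{"ax": 0,"ay": 0,"az": 0,"tx": 0,"ty": 0,"tz": 0,"fingers": -1}]'

```text
clock: 10.5
eef_pos: [0.5077, -0.1425, 0.1853]
eef_rot: [0.0, 0.99, -0.144, 0.002]
contact_force: [-1.2, -0.4, -0.6]
finger_gap: -0.0002
```

```bash
python3 st.py
python3 - <<'E'
from h import *
import cv2
d=eyes.get_image("wrist")
cv2.imwrite("pics/w7.png",d["frame"][:,:,::-1])
d=eyes.get_image("side"); cv2.imwrite("pics/s7.png",cv2.resize(d["frame"][165:285,180:340,::-1],(800,600),interpolation=cv2.INTER_CUBIC))
E
```

```text
10.5 [ 0.5077 -0.1425  0.1853] yaw x -16.52 [[0.959, -0.284, 0.004], [-0.284, -0.959, -0.001], [0.004, 0.0, -1.0]] [-1.2 -0.4 -0.6] [-0.27  0.32 -0.02  1.24 -0.    1.59] -0.00021454184994122594
```

View pics/w7.png

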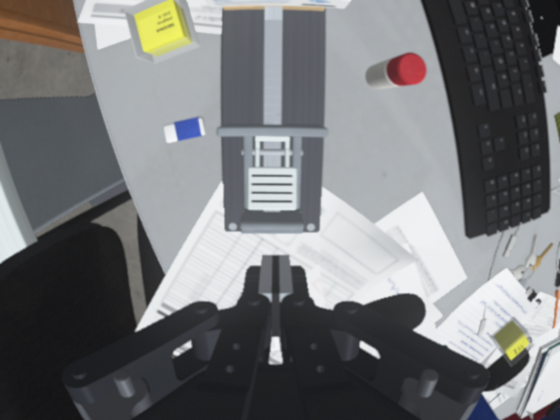

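View pics/s7.png

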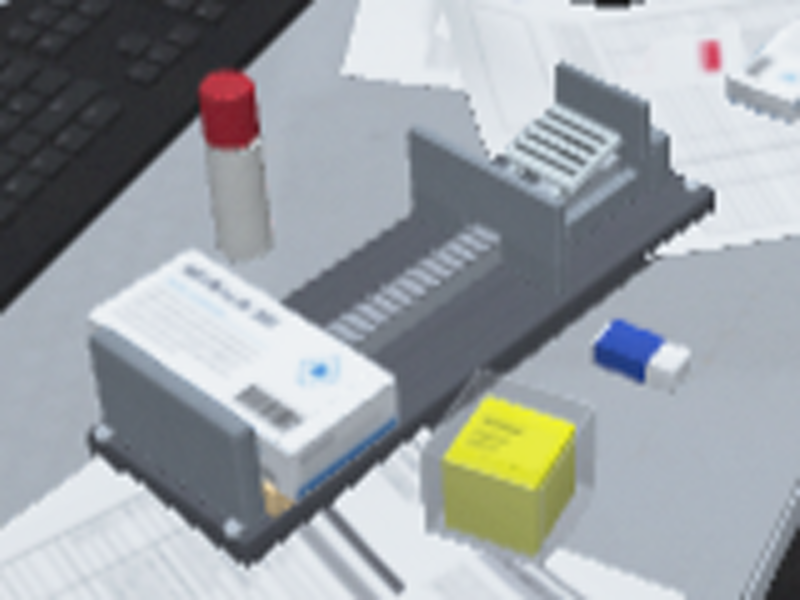

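The jaw plate is at the same pixels as when I was pushing it against the stop (corners at about (410,130) and (565,290) in the side crop). The pad is tilted up again, and the carton, flag box, eraser and glue stick haven't moved. The arm is clear, so I'll hand in.

```bash
python3 -c "
from h import *
print(ticket.job_done())"
```

```text
the job is handed in; nothing more can be done
None
```

The jig is open: the sliding jaw is back at the end stop and the release lever has sprung up. I handed the job in at about 10.6 s on the robot's clock, and no verdict was given.

- **Pressing and pushing:** I pressed the lever pad down with the shut fingertips until it bottomed out, with the tip at z = 39 mm and about 19 N on it. Keeping it pressed, I pushed the jaw back. The fingertips travelled about 100 mm, including a few mm of slip on the pad at the end.
- **End stop:** The tip then stopped moving while the push rose from 10 to about 30 N. The finger was against the ridge and the jaw against the stop.
- **Release:** I lifted off while still pushing lightly on the ridge, so the jaw could not be dragged back.
- **Last checks:** The final side picture shows the jaw in the same place as at the stop and the pad tilted up. The carton, flag box, eraser and glue stick look unmoved; I did not check the mouse separately, but the arm never went near it. The arm was clear at z = 0.185 m with about 1 N of residual force reading.
- **Not fully confirmed:** The jaw was not fully closed at the start, about 10–16 mm open. I could not read the jaw and lever angles directly, so whether the ratchet caught is judged from the pictures alone.
- **Disagreement:** Two wrist-camera readings of the ridge face differed by about 3 mm, so I came down 5 mm farther from the ridge.
- **Refused moves:** The first two move calls were refused because some fields were left out. Nothing moved.

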